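# Drive home a paint tin's lid with the treadle press

### The arm

A 6-joint arm with a two-finger parallel gripper is mounted at the origin on the work surface. World frame = base frame: x ahead of the robot, y to its left, z up, the work surface at z = 0. Lengths are in m, angles in rad, forces in N, time in s.
With the tool pointing down it reaches from about 0.375 to 0.9 m from the base axis. Payload 3.1 kg.
Tool frame: the origin (TCP) lies midway between the tips of the shut fingers; the grasp point (between the pads) lies pinch_z behind it (pinch_z is the distance from the TCP to the grasp point, in m); y points along the fingers, z is the direction in which the jaws open and shut, and the axes are right-handed (so a half turn about y gives the same grasp; the last joint's range is limited). The gripper opens to 87 mm and grips with 3 to 60 N. Pads are 19 mm wide; open, the fingers measure 117 mm over their backs; the gripper's body (75 mm by 190 mm) begins 51 mm behind the grasp point.
Start: joints at [-0.178, 0.527, 1.433, -0, 1.181, -0.178], TCP at [0.625, 0, 0.223] pointing down, gripper open.
Joint ranges: [-3.08, 3.08], [-0.75, 2.2], [0.22, 2.44], [-1.43, 4.57], [0, 2.65], [-2.85, 2.85]. Speed limits (rad/s): [2.79, 2.79, 3.14, 3.14, 3.14, 3.14].

### API

Orientations are given as a unit quaternion [x, y, z, w].
In Python, from rig import get_obs, camera, hand_in, pinch_z gives the robot as it stands. The module is installed in compiled form; this text tells all that it offers.
- The arm moves only by the tool arm_command, never from a script. Its argument "plan" is a list of rows, each a list of 2 entries, a list of its own where there are three numbers: the shift along the world's x, y, z in units of 25 mm (1.0 is 25 mm), then the turn about the world's z in units of 5 degrees (1.0 is 5 degrees). A call has 1 to 5 rows; each row is the pose to reach, as a shift and turn from the pose commanded when the call began; what a row does not reach only later rows make up. A row lasts 1/10 s, in which the tool goes at most 50 mm and 8.59 degrees, less where a joint would pass 70% of its speed; a pose out of reach is approached as far as the arm can. A call with a gripper value outside its range is refused whole. "fingers" is the opening, from -1 (shut) to 1 (fully open), set as the call begins (left out, the last holds). The fingers move at their own pace and stop on an object; "force" is the grip in N (left out, the last holds). Time passes only in rows, so rows that repeat a pose let the fingers close. It gives the time, the measured TCP pose, the force and the opening at its end, in the units of the state.
- get_obs(): the state, without advancing time (a new reading comes with each control period).
- camera(name): name is "scene" or "side" or "wrist"; returns a dict with "pixels" (420x560x3 uint8, red, green, blue), "camera_matrix" (3x3 intrinsics, pixels), "R" (3x3) and "t" (3): a world point X has camera coordinates R X + t. Camera axes: x right, y down, z forward; pixel columns grow to the right and rows downward; lengths in m; the calibration is good to about 2 mm. A picture is of the moment at which its call begins. There is no depth.
- hand_in(): hands the job in, once; it reports no verdict.
The state is a dict: "time": time; "q": joint angles; "joint_velocities": joint speeds; "joint_torque": joint torques, N m; "position": TCP position; "tool_rot": TCP orientation; "ft_force": force on the tool from outside, world axes, zero at the start; "moment": the same for the moment, N m; "grip_width": finger opening in m.
Only numpy, scipy, OpenCV 4.12 (cv2) and the standard library are available. Lean on these libraries where they do the work, as an engineer would, in place of code of your own. Each camera call takes 0.05 s, during which the arm holds its last target.

### The job

Two treadle-operated lid presses stand on the paint-store counter; one has a tin in it whose lid still stands proud of the rim. Push the treadle of that press right down to its stop so that the ram drives the lid home, then let the treadle come all the way back up. Do not work the treadle of the empty press.

Things in the scene. Friction and masses are not known exactly. Their poses are not given: they have to be found in the camera images.
- treadle_pad (a point): Press point, centred on top of the loaded press's treadle: a steel plate 140 x 60 mm with black rubber tread, 25 mm from its free edge (nearest the robot), 115 mm from the hinge. At rest it slopes 17 degrees, this point 73 mm above the table; at the stop level, 39 mm, 4 mm farther from the hinge. With it up: x level towards the tin, z up. Posts and tin are over 130 mm to +x; sides clear 60 mm.
- treadle (a joint): Treadle hinge of the loaded press: 0 up at rest, 0.3 rad down at its stop. A spring returns it. At the press point it takes about 7 N to start, 10 N midway, 12 to 14 N near the stop, where the ram (25 mm stroke) pushes the lid. The press has a grey base 360 x 160 mm and two steel posts, 239 mm tall, joined by a bar; it stands left or right, turned up to 17 degrees.
- lid (a joint): How far the tin's lid has been pushed in (m): 0 to 0.002 at the start (about 8 mm proud of the rim), about 0.008 when home; it stays where pushed. Steel lid, 76 mm across, under the ram of the loaded press. The tin is white with a paper label and blue band, 86 mm across, 103 mm tall, fixed upright between the two posts.
- spare_treadle (a joint): Treadle hinge of the other press, built exactly alike but empty, with no tin between its posts: 0 up at rest, 0.3 rad at its stop. It must stay up.

How it is judged:
By the outcome, as a careful person would: the job done as asked, in the order asked, and still so for the second after the job is handed in, with the robot touching nothing.
It also fails if it takes over 32 s, if anything falls off the work surface, if the arm or the gripper's body presses on something with over 40 N, if the wrist force passes 120 N, or if a joint passes its speed limit or range.

## Working session

There is one attempt and no reset: what is moved stays moved. The work goes in short steps, Python scripts to look and compute and a tool call to move; the robot and the scene stay as the last step left them, time stands still between calls to the robot, and variables do not carry over. Pictures are saved under pics/ and viewed, and the job is handed in when it is done.

Besides the shell and the picture viewer there is one more tool, called as name(argument=value, ...), one argument or row to a line, values as JSON. arm_command: Moves the arm, as the interface text tells. Its arguments: {"type":"object","properties":{"plan":{"type":"array"},"fingers":{"type":"number"},"force":{"type":"number"}},"required":["plan"]}

```bash
mkdir -p pics; cat > h.py <<'E'
import numpy as np, cv2
from rig import get_obs, camera, hand_in, pinch_z
def snap(n,f):
    c=camera(n); np.savez('pics/'+f+'.npz',**{k:np.array(v) for k,v in c.items()})
    cv2.imwrite('pics/'+f+'.png',cv2.cvtColor(c['pixels'],cv2.COLOR_RGB2BGR)); return c
def load(f): return np.load('pics/'+f+'.npz')
def proj(c,X): 
    p=c['camera_matrix']@(c['R']@np.array(X)+c['t']); return p[:2]/p[2]
def back(c,uv,z):
    d=c['R'].T@np.linalg.solve(c['camera_matrix'],[uv[0],uv[1],1]); o=-c['R'].T@c['t']
    return o+d*(z-o[2])/d[2]
E
python3 - <<'E'
from h import *
for n in('scene','side','wrist'): c=snap(n,n+'0'); print(n,-c['R'].T@c['t'])
o=get_obs(); print(o,pinch_z() if callable(pinch_z) else pinch_z)
E
```

```text
scene [0.94380444 0.69932659 0.99649532]
side [ 0.05212893 -0.5211416   0.80560714]
wrist [0.62582144 0.06805653 0.38376131]
{'time': 0.15, 'q': array([-1.78518872e-01,  5.28310028e-01,  1.43361521e+00,  1.16927915e-05,
        1.18140136e+00, -1.78471178e-01]), 'joint_velocities': array([ 2.48460636e-04, -2.27353207e-03, -4.05849819e-03,  5.88896199e-04,
       -4.38478020e-04,  7.40769707e-06]), 'joint_torque': array([ 9.14956272e-04, -4.40429199e+01, -1.76841742e+01,  6.33679633e-02,
        5.52540855e-02, -1.06930895e-04]), 'position': array([6.24431627e-01, 1.23583304e-04, 2.21758861e-01]), 'tool_rot': array([-0.50033327,  0.50051859, -0.4995071 ,  0.49964028]), 'ft_force': array([ 0.33482687, -0.06219175, -0.66203901]), 'moment': array([-0.03247591,  0.02737668,  0.01215518]), 'grip_width': 0.08709758907781318} 0.0187
```

View pics/scene0.png

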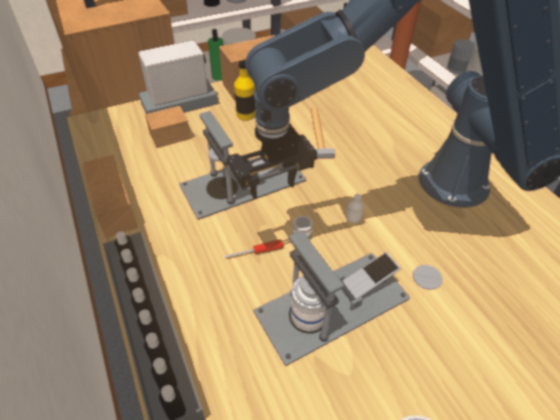

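View pics/side0.png

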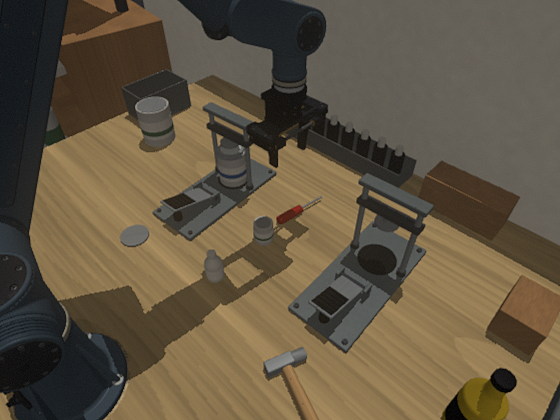

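View pics/wrist0.png

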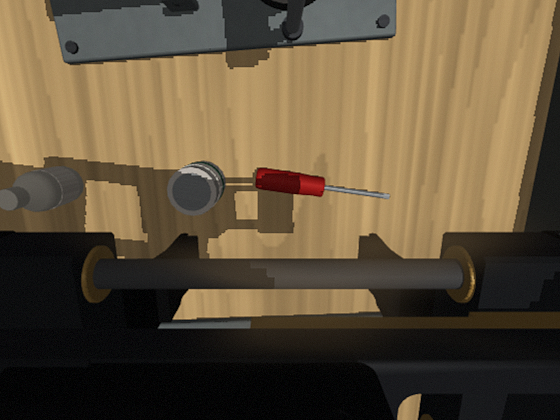

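The loaded press is on the robot's left (+y): its tin is at scene (310,305) and its treadle at (370,277). In the side view the treadle is at (188,200). I'll enlarge both.

```bash
python3 - <<'E'
from h import *
for n,(x,y,w,h) in {'scene0':(240,220,190,140),'side0':(140,90,150,150)}.items():
    s=4 if n=='scene0' else 4
    im=cv2.imread(f'pics/{n}.png')[y:y+h,x:x+w]
    im=cv2.resize(im,None,fx=s,fy=s,interpolation=cv2.INTER_CUBIC); cv2.imwrite(f'pics/{n}_c.png',im)
E
```

```text
(no output)
```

View pics/scene0_c.png

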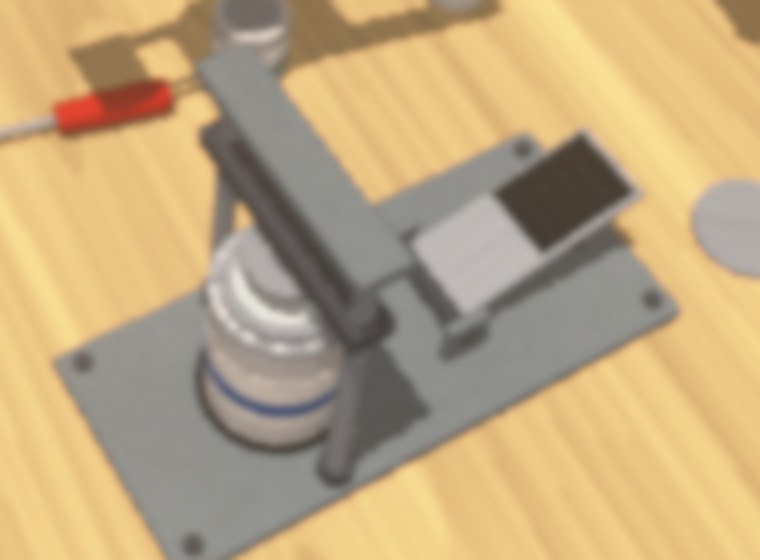

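View pics/side0_c.png

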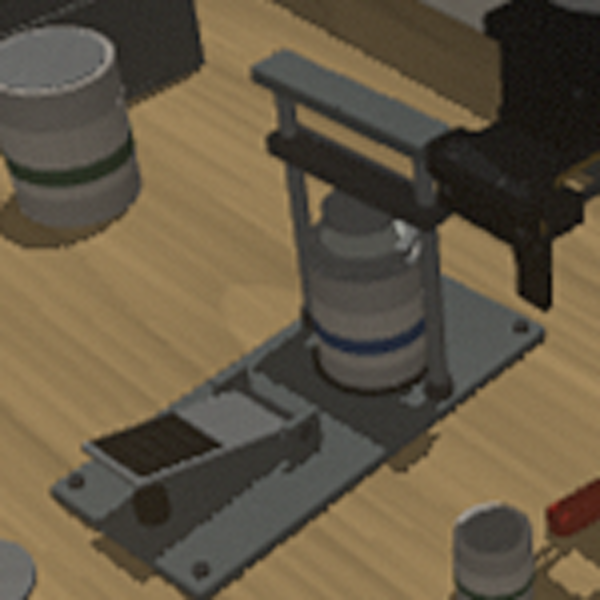

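```bash
python3 - <<'E'
from h import *
sc=load('scene0'); sd=load('side0')
S=lambda p:np.array(p)/4+[240,220]; D=lambda p:np.array(p)/4+[140,90]
P=[]
for n,c,f,pts in(('sc',sc,S,[(586,130),(640,192),(465,320),(412,245)]),('sd',sd,D,[(137,485),(84,447),None,(316,412)])):
    for p,z in zip(pts,[.080,.080,.039,.039]):
        if p is not None: print(n,back(c,f(p),z).round(4))
    base=[(530,133),(680,312),(54,360)] if n=='sc' else [(200,597),(50,490),(545,330)]
    for p in base: print(' base',back(c,f(p),.01).round(4))
# triangulate free corners
for a,b in(((586,130),(137,485)),((640,192),(84,447)),((412,245),(316,412))):
    Pm=[c['camera_matrix']@np.c_[c['R'],c['t']] for c in(sc,sd)]
    X=cv2.triangulatePoints(Pm[0],Pm[1],S(a).reshape(2,1),D(b).reshape(2,1)); print('tri',(X[:3]/X[3]).ravel().round(4))
print(get_obs()['position'])
E
```

```text
sc [0.3946 0.1883 0.08  ]
sc [0.3913 0.2414 0.08  ]
sc [0.5172 0.2547 0.039 ]
sc [0.5191 0.1953 0.039 ]
 base [0.3885 0.1357 0.01  ]
 base [0.3794 0.292  0.01  ]
 base [0.7458 0.1613 0.01  ]
sd [0.3916 0.1781 0.08  ]
sd [0.3884 0.233  0.08  ]
sd [0.5429 0.186  0.039 ]
 base [0.3911 0.129  0.01  ]
 base [0.3788 0.286  0.01  ]
 base [0.7465 0.1562 0.01  ]
tri [0.3927 0.1847 0.0746]
tri [0.3896 0.2387 0.0754]
tri [0.5296 0.1914 0.0428]
[6.24431627e-01 1.23583304e-04 2.21758861e-01]
```

Base and treadle edges agree between both views. The press point is about (0.415, 0.212, 0.073) and the press is turned about 4°. I'll shut the fingers, move back in x first to stay clear of the posts, and turn +90° so the narrow side of the gripper faces the posts.

arm_command(
  plan=[
    [[-2,0,0],1.7],
    [[-4,0,0],3.4],
    [[-6,0,0],5.1],
    [[-8,0,0],6.8],
    [[-8.4,0.5,0],8.5],
  ],
  fingers=-1,
  force=20,
)

```text
time: 0.65
position: [0.4072, 0.0134, 0.2215]
tool_rot: [0.649, -0.286, 0.28, -0.647]
ft_force: [0.3, 0.8, -0.6]
grip_width: 0.0549
```

arm_command(
  plan=[
    [[0,1.5,0],1.7],
    [[0,3,0],3.4],
    [[0,4.5,0],5.1],
    [[0,6,0],6.8],
    [[0,8,0],8.5],
  ],
)

```text
time: 1.15
position: [0.4148, 0.2133, 0.2225]
tool_rot: [0.707, -0.029, 0.029, -0.706]
ft_force: [0.4, -0.4, 0.1]
grip_width: 0.0152
```

arm_command(
  plan=[
    [[0,0,-1],1.5],
    [[0,0,-2],1.8],
    [[0,0,-3],1.8],
    [[0,0,-4],1.8],
    [[0,0,-4],1.8],
  ],
)

```text
time: 1.65
position: [0.4126, 0.212, 0.1201]
tool_rot: [0.707, 0.022, -0.027, -0.706]
ft_force: [-0.5, -0.8, 0.9]
grip_width: 0.0007
```

```bash
python3 - <<'E'
from h import *
for n,(x,y,w,h) in {'scene':(240,180,190,140),'side':(140,90,150,150)}.items():
    snap(n,n+'1'); im=cv2.imread(f'pics/{n}1.png')[y:y+h,x:x+w]
    cv2.imwrite(f'pics/{n}1_c.png',cv2.resize(im,None,fx=4,fy=4,interpolation=cv2.INTER_CUBIC))
o=get_obs();print(o['time'],o['position'],o['tool_rot'],o['ft_force'],o['grip_width'],o['q'])
E
```

```text
1.75 [0.41483574 0.21248951 0.12250655] [ 0.70675376  0.02426179 -0.02505866 -0.70659928] [ 0.22968618 -0.03227371  0.36682088] 0.0003847627200278035 [ 2.32913425e-01  4.84538816e-01  1.91901766e+00  1.11503316e-05
  7.39184079e-01 -1.40765495e+00]
```

View pics/scene1_c.png

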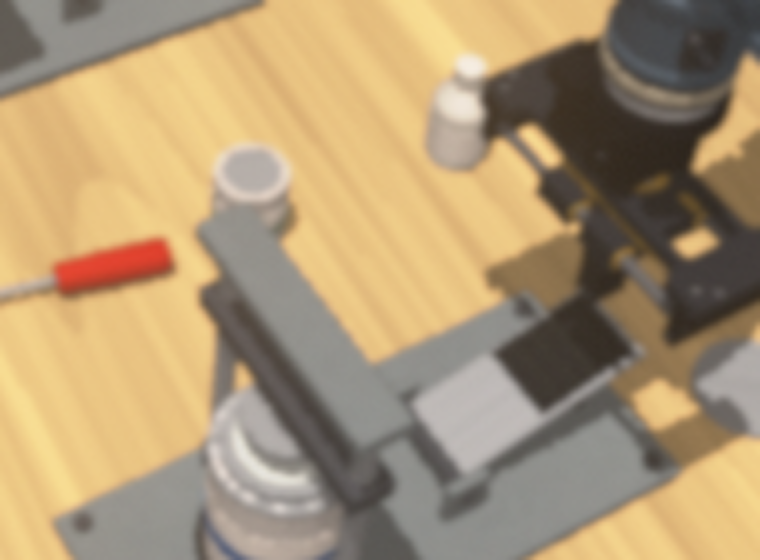

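View pics/side1_c.png

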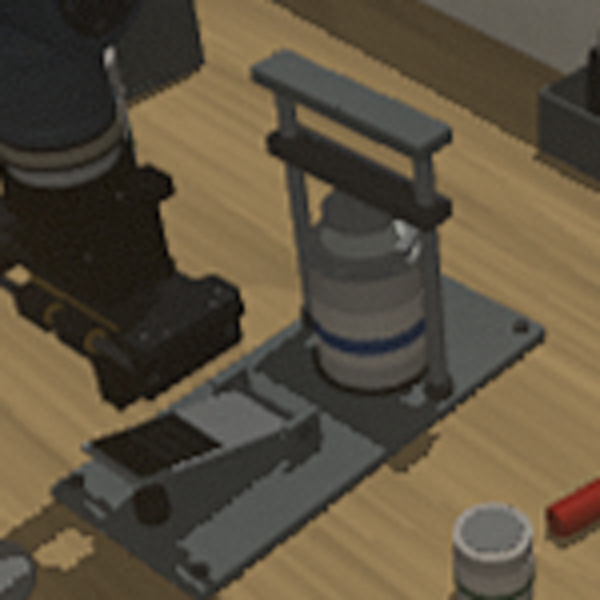

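```bash
python3 - <<'E'
from h import *
sc=load('scene1'); sd=load('side1')
print((proj(sc,[.415,.2125,.1225])-[240,180])*4,(proj(sd,[.415,.2125,.1225])-[140,90])*4)
print((proj(sc,[.415,.212,.073])-[240,180])*4,(proj(sd,[.415,.212,.073])-[140,90])*4)
print('bottle base',back(sc,np.array([457,160])/4+[240,180],0), back(load('side0'),[214,279],0))
b=back(sc,np.array([457,160])/4+[240,180],0)
for h in(.06,.08,.1): print(h,(proj(sc,[b[0],b[1],h])-[240,180])*4)
E
```

```text
[593.63734314 287.80011562] [123.26035016 393.62934384]
[578.03317581 335.88990987] [137.8634864  449.67343877]
bottle base [0.36537409 0.00655467 0.        ] [ 0.3573458  -0.00864926  0.        ]
0.06 [468.52183115 103.49276407]
0.08 [472.54029727  83.78474977]
0.1 [476.65289927  63.61505896]
```

The bottle is clear at y≈0, and the projected pad point lands on the rubber in both views. Next I'll press gradually, following the arc.

arm_command(
  plan=[
    [[0,0,-0.6],0],
    [[0,0,-1.2],0],
    [[0,0,-1.6],0],
    [[0,0,-1.9],0],
    [[0,0,-2.1],0],
  ],
)

```text
time: 2.25
position: [0.4142, 0.2125, 0.0705]
tool_rot: [0.707, 0.024, -0.025, -0.707]
ft_force: [-3.6, 0.9, 8.2]
grip_width: 0.0004
```

arm_command(
  plan=[
    [[0,0,-0.15],0],
    [[-0.03,0,-0.3],0],
    [[-0.06,0,-0.45],0],
    [[-0.08,0,-0.6],0],
    [[-0.1,0,-0.75],0],
  ],
)

```text
time: 2.75
position: [0.41, 0.2122, 0.0521]
tool_rot: [0.707, 0.023, -0.026, -0.706]
ft_force: [-5.3, 0.7, 10.8]
grip_width: 0.0005
```

arm_command(
  plan=[
    [[-0.02,0,-0.15],0],
    [[-0.03,0,-0.3],0],
    [[-0.04,0,-0.4],0],
    [[-0.05,0,-0.5],0],
    [[-0.05,0,-0.5],0],
  ],
)

```text
time: 3.25
position: [0.4087, 0.2121, 0.0401]
tool_rot: [0.707, 0.023, -0.026, -0.706]
ft_force: [-4.2, -0.0, 13.8]
grip_width: 0.0004
```

arm_command(
  plan=[
    [[0,0,-0.05],0],
    [[0,0,-0.1],0],
    [[0,0,-0.15],0],
    [[0,0,-0.15],0],
  ],
)

```text
time: 3.65
position: [0.4087, 0.2122, 0.0388]
tool_rot: [0.707, 0.024, -0.026, -0.706]
ft_force: [-9.2, -2.0, 39.5]
grip_width: 0.0004
```

The force jumped from 14 to 39.5 N at z = 0.0388, so the treadle is on its stop. Releasing smoothly, following the arc back.

arm_command(
  plan=[
    [[0,0,0.2],0],
    [[0.05,0,0.4],0],
    [[0.1,0,0.6],0],
    [[0.14,0,0.8],0],
    [[0.18,0,1.0],0],
  ],
)

```text
time: 4.15
position: [0.4124, 0.2123, 0.0611]
tool_rot: [0.707, 0.023, -0.027, -0.706]
ft_force: [-5.1, 0.9, 9.2]
grip_width: 0.0001
```

arm_command(
  plan=[
    [[0.03,0,0.2],0],
    [[0.05,0,0.4],0],
    [[0.05,0,0.6],0],
    [[0.05,0,0.9],0],
    [[0.05,0,1.3],0],
  ],
)

```text
time: 4.65
position: [0.4172, 0.2125, 0.0932]
tool_rot: [-0.707, -0.025, 0.025, 0.707]
ft_force: [0.5, 0.0, 0.7]
grip_width: 0.0
```

arm_command(
  plan=[
    [[0,0,1],0],
    [[0,0,2],0],
    [[0,0,3],0],
    [[0,0,4],0],
    [[0,0,4],0],
  ],
)

```text
time: 5.15
position: [0.4194, 0.2132, 0.196]
tool_rot: [-0.706, -0.028, 0.022, 0.707]
ft_force: [0.5, 0.1, 0.8]
grip_width: 0.0004
```

```bash
python3 - <<'E'
from h import *
ims=[]
for n,(x,y,w,h) in {'scene':(280,200,140,150),'side':(140,90,140,150)}.items():
    snap(n,n+'2')
    r=[cv2.resize(cv2.imread(f'pics/{n}{k}.png')[y:y+h,x:x+w],None,fx=2.8,fy=2,interpolation=cv2.INTER_CUBIC) if 0 else cv2.resize(cv2.imread(f'pics/{n}{k}.png')[y:y+h,x:x+w],None,fx=2,fy=2,interpolation=cv2.INTER_CUBIC) for k in(0,2)]
    ims.append(np.hstack(r))
cv2.imwrite('pics/cmp.png',np.vstack(ims))
o=get_obs();print(o['time'],o['position'],o['ft_force'])
E
```

```text
5.25 [0.41713376 0.21258354 0.19313558] [-0.19984325 -0.73418151 -0.02133434]
```

View pics/cmp.png

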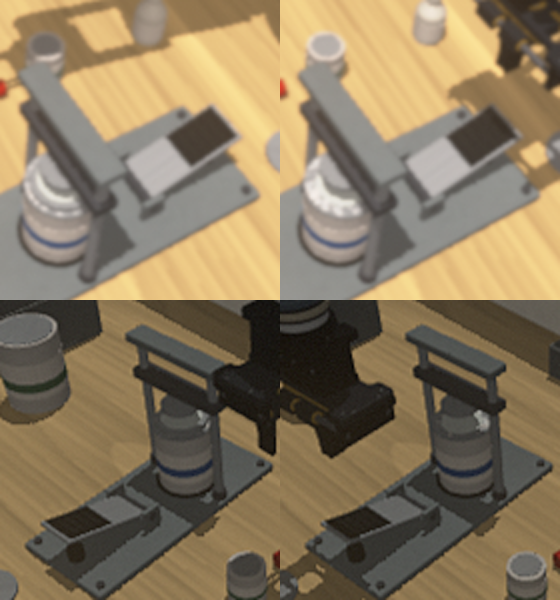

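View pics/side2.png

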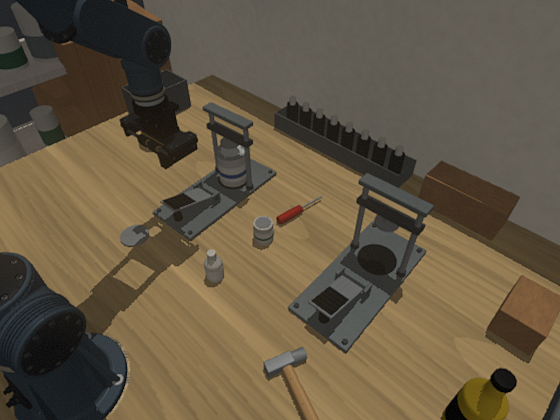

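```bash
python3 - <<'E'
from h import *
rows=[]
for n,(x,y,w,h) in {'scene':(280,265,60,45),'side':(205,125,60,45)}.items():
    rows.append(np.hstack([cv2.resize(cv2.imread(f'pics/{n}{k}.png')[y:y+h,x:x+w],None,fx=6.5,fy=6.5,interpolation=cv2.INTER_CUBIC) for k in(0,2)]))
cv2.imwrite('pics/cmp2.png',cv2.convertScaleAbs(np.vstack(rows),alpha=1.3))
E
```

```text
(no output)
```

View pics/cmp2.png

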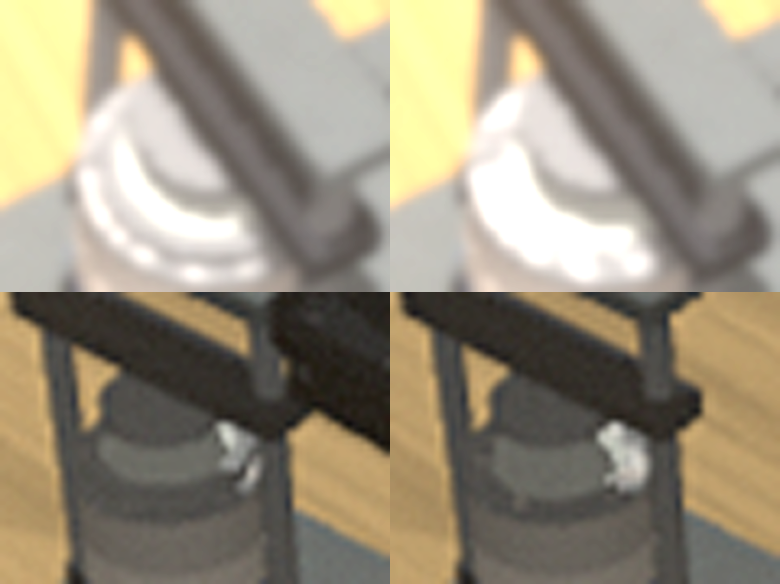

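The proud step of the lid is gone in both views; it now lies level with the rim. The ram and treadle are back up.

```bash
python3 -c "
from h import *
print(hand_in())"
```

```text
the job is handed in; nothing more can be done
None
```

The lid is pressed home and the treadle has come back up. I used shut fingers on the treadle of the loaded press, the one on the robot's left, and handed the job in at about 5.3 s.

- **Stop reached:** at a tip height of 38.8 mm (39 mm expected), the vertical force jumped from about 14 N to 39.5 N. The wrist limit is 120 N. That push came from the fingertips, just under the 40 N limit set for the arm and gripper body.
- **Treadle:** in the last pictures it is back at its starting slope, and the tool is clear of it with force near zero.
- **Lid:** before-and-after close-ups show the step above the rim is gone. I judged this by eye and did not measure the depth.
- **Empty press:** the arm did not go near it, and its treadle looks unmoved in the side picture.

No check failed. The two cameras differed by up to about 10 mm on where the treadle's free-edge corners were. Contact came at about the expected height, within a few millimetres, so this did not affect the press.

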